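# Open the taller concentrate canister

### The job

Open the taller of the two fixed canisters so that it can be refilled: unscrew its cap anticlockwise (about a quarter turn, until the thread lets go), lift it straight off, and set it down gently, right way up, in the shallow tray. Leave the lower canister closed and do not disturb the other things on the table.

Things in the scene. Friction and masses are not known exactly. Their poses are not given: they have to be found in the camera images.
- tall_canister: The taller canister: round white plastic body 92 mm in diameter, on a round dark steel foot (120 mm) screwed to the table. Fixed. Origin: centre of the foot's underside, on the axis of the cap. z up. The shoulder is 150 mm above the table, and the neck ends 170 mm above it. It may stand left or right of the lower one.
- tall_cap: The screw cap of the taller canister, grey plastic, about 60 g, loose, held down only by its thread: a ribbed round cap 61 mm in diameter and 22 mm high, with an upright bar across its top to grip it by. Origin: centre of its open underside, 152 mm above the table when seated; z up. 46 mm high in all.
- tall_canister_neck (a point): Foot of the taller canister's neck, on its axis. Quick thread: the cap turned anticlockwise seen from above lets go after 55 degrees, lifts off freely from 60 to 120, stops at 125; 80 is a good turn. It turns easily and does not rise in turning (1.5 mm play). Clockwise it is blocked. Pulled before it lets go it is held fast. It must rise 25 mm to clear the neck.
- tall_cap_grip (a point): Centre of the grip bar on the taller canister's cap. The bar is 52 mm long (along the point's x), 16 mm thick (along y) and 24 mm high, from 12 mm below this point (the cap's flat top) to 12 mm above it; the point is 34 mm above the cap's underside and 186 mm above the table when the cap is seated. Grip across the 16 mm.
- low_canister: The lower canister, of the same make and diameter, shoulder 85 mm above the table. Fixed. Origin: centre of its foot's underside. To be left closed.
- low_cap_grip (a point): Centre of the grip bar on the lower canister's cap (same cap), 121 mm above the table. To be left alone.
- tray: Shallow open grey tray, 160 x 160 mm outside, 25 mm high, walls and floor 4 mm to 5 mm thick, fixed, empty. Origin: centre of its underside; x and y along its sides.
- dosing_cup: Small grey-white cup, 65 mm wide, 68 mm high, a loose bystander. Origin: centre of its underside.
- scrub_brush: Wooden scrubbing brush, 61 x 154 x 46 mm (x, y, z), a loose bystander. Origin: centre of its underside.
- marker: Marker pen, 135 mm long along its y, 16 mm thick, lying on the table, a loose bystander. Origin: centre of its underside.
There are look-alikes about, which are no part of the job. Leave any orange look-alike of the low_canister alone.

How it is judged:
On the way, in this order (a step that is already met when the one before it is completed fails the run):
1. the cap of the taller canister has been turned at least 50 degrees while still down on its neck (angle between the x axis of tall_cap_grip and the x axis of tall_canister, either way round above 0.87 rad and z of tall_cap_grip in the frame of tall_canister below 0.196 m).
2. the cap has been lifted off, over the mouth of its canister (z of tall_cap_grip in the frame of tall_canister above 0.208 m and horizontal distance between tall_cap_grip and tall_canister below 0.06 m).
At the end, for the whole second after the job is handed in: The taller canister's cap lies flat on the tray's floor, right way up (within 10 degrees), wholly inside the tray's walls, released and at rest; the lower canister's cap is still screwed on (turned less than 20 degrees) (x of tall_cap_grip in the frame of tray between -0.055 and 0.055 m and y of tall_cap_grip in the frame of tray between -0.055 and 0.055 m and z of tall_cap_grip in the frame of tray below 0.05 m and angle between tall_cap_grip's own z axis and vertical below 0.17 rad and linear speed of tall_cap below 0.02 m/s and distance between low_cap_grip and low_canister below 0.126 m and angle between the x axis of low_cap_grip and the x axis of low_canister, either way round below 0.35 rad); the robot touches nothing.
It fails at once if the cap is dropped: it falls freely faster than 0.7 m/s (from more than about 25 mm) (linear speed of tall_cap above 0.7 m/s and contact force between the fingers and tall_cap below 0.05 N).
It fails at once if the lower canister's cap is turned by more than 20 degrees (angle between the x axis of low_cap_grip and the x axis of low_canister, either way round above 0.35 rad).
It fails at once if a bystander (cup, brush, marker) is moved by more than 30 mm (distance of any of dosing_cup, scrub_brush, marker from where it was at the start of the episode above 0.03 m).
It also fails if it takes over 43 s, if anything falls off the work surface, if the arm or the gripper's body presses on something with over 40 N, if the wrist force passes 120 N, or if a joint passes its speed limit or range.

### The arm

A 6-joint arm with a two-finger parallel gripper is mounted at the origin on a cart in front of the work surface, level with it; the furniture and walls round the work are solid. World frame = base frame: x ahead of the robot, y to its left, z up, the work surface at z = 0. Lengths are in m, angles in rad, forces in N, time in s.
With the tool pointing down it reaches from about 0.35 to 0.775 m from the base axis. Payload 5.5 kg.
Tool frame: the origin (TCP) lies at the very end of the fingers, on their centre line; the grasp point (between the pads) lies 19 mm behind it; z points along the fingers, x is the direction in which the jaws open and shut, and the axes are right-handed (so a half turn about z gives the same grasp; the last joint's range is limited). The gripper opens to 85 mm and grips with 20 to 120 N. Pads are 22 mm wide; open, the fingers measure 114 mm over their backs; the gripper's body (76 mm by 85 mm) begins 54 mm behind the grasp point. The pads swing forward as they close: fully open they stand 13 mm farther back than shut.
Start: joints at [1.024, 0.313, 0.046, 1.304, 0, 1.431], TCP at [0.228, 0.528, 0.231] pointing down, gripper open.
Joint ranges: [-2.76, 2.76], [-0.86, 1.69], [-1.03, 1.26], [-2.2, 2.34], [-1.47, 1.5], [-3.14, 3.14]. Speed limits (rad/s): [2.57, 2.57, 3.14, 3.14, 3.14, 3.14].

### API

Orientations are given as a unit quaternion [w, x, y, z].
In Python, from workcell import env gives the robot as it stands.
- The arm moves only by the shell command python3 -m inch 'ROWS' [FORCE]. ROWS is JSON, a list of rows, each a list of 7 numbers: the turn, a rotation vector about the tool's x, y, z each as a share of 8 degrees, from -1 to 1, then the shift along the tool's x, y, z each as a share of 0.05 m, from -1 to 1, then the closure, from 0 (fully open) to 1 (shut). A call has 1 to 12 rows; each row shifts and turns the commanded pose from where the row before left it, along the tool's axes as they then stand; what a row does not reach is not made up. A row lasts 1/10 s, in which the tool goes at most 50 mm and 8.59 degrees, less where a joint would pass 70% of its speed; a pose out of reach is approached as far as the arm can. A call with a number of a shift or a turn outside -1 to 1 is refused whole. A call with a gripper value outside its range is refused whole. The fingers move at their own pace and stop on an object; FORCE is the grip in N (left out, the last holds). Time passes only in rows, so rows that do not move let the fingers close. It gives the time, the measured TCP pose, the force and the opening at its end, in the units of the state.
- env.get_state(): the state, without advancing time (a new reading comes with each control period).
- env.read_camera(name): name is "scene" or "top" or "wrist"; returns the picture (400x640x3 uint8, red, green, blue); there is no depth.
- env.calibration(name): a dict with "fx", "fy", "cx", "cy" (pixels), "k1" (the pictures are not rectified: a ray, as slopes to the right and down, at radius r is drawn at 1 + k1 r^2 times it, then the intrinsics apply), "rvec" (rotation vector, rad) and "tvec" (3), from world to camera coordinates, as OpenCV has them; the wrist camera has in their place "hand_eye" (4x4, takes a point from camera to tool coordinates, whose origin is the TCP and whose axes are the tool frame's). Camera axes: x right, y down, z forward; pixel columns grow to the right and rows downward; lengths in m; the calibration is good to about 2 mm. A picture is of the moment at which its call begins: read the wrist's pose just before it. calibration takes no time and is no camera call.
- env.hand_in(): hands the job in, once; it reports no verdict.
The state is a dict: "clock": time; "joint_pos": joint angles; "qvel": joint speeds; "tau": joint torques, N m; "tcp_pos": TCP position; "orientation": TCP orientation; "wrist_force": force on the tool from outside, world axes, zero at the start; "ft_torque": the same for the moment, N m; "finger_gap": finger opening in m.
Only numpy, scipy, OpenCV 4.12 (cv2) and the standard library are available. Lean on these libraries where they do the work, as an engineer would, in place of code of your own. Each camera call takes 0.05 s, during which the arm holds its last target.

## Working session

There is one attempt and no reset: what is moved stays moved. The work goes in short steps, Python scripts to look and compute and a shell command to move; the robot and the scene stay as the last step left them, time stands still between calls to the robot, and variables do not carry over. Pictures are saved under pics/ and viewed, and the job is handed in when it is done.

```bash
ls; mkdir -p pics
cat > h.py <<'E'
import numpy as np,cv2
from workcell import env
def snap(n,f):
    im=env.read_camera(n); cv2.imwrite('pics/'+f,cv2.cvtColor(im,cv2.COLOR_RGB2BGR)); return im
def Kd(n):
    c=env.calibration(n); return c,np.array([[c['fx'],0,c['cx']],[0,c['fy'],c['cy']],[0,0,1.]]),np.array([c['k1'],0,0,0.])
def ray(n,px):
    c,K,d=Kd(n); u=cv2.undistortPoints(np.array([[px]],float),K,d)[0,0]
    R=cv2.Rodrigues(np.array(c['rvec'],float))[0]; t=np.array(c['tvec'],float).ravel()
    return -R.T@t, R.T@np.array([u[0],u[1],1])
def onz(n,px,z):
    o,d=ray(n,px); return o+d*(z-o[2])/d[2]
def proj(n,P):
    c,K,d=Kd(n); return cv2.projectPoints(np.array(P,float).reshape(-1,1,3),np.array(c['rvec'],float),np.array(c['tvec'],float),K,d)[0][:,0]
E
python3 - <<'E'
from h import *
snap('scene','s0.png');snap('top','t0.png');print(env.get_state())
for n in('scene','top','wrist'):print(env.calibration(n))
E
```

```text
pics
{'clock': 0.1, 'joint_pos': array([1.02442833e+00, 3.13966454e-01, 4.50731591e-02, 1.30358348e+00,
       3.26631857e-06, 1.43119267e+00]), 'qvel': array([ 3.34533889e-04, -2.11126104e-04,  2.31604158e-03,  1.49824238e-03,
        8.47524231e-04, -1.16536866e-05]), 'tau': array([ 2.55257524e-03, -4.81722879e+01,  2.99245745e+01,  1.27421587e-02,
       -1.66293480e-04,  2.00344743e-05]), 'tcp_pos': array([0.22726275, 0.52768446, 0.23046667]), 'orientation': array([ 3.58242382e-04,  8.35355844e-01,  5.49708931e-01, -7.60029693e-04]), 'wrist_force': array([ 0.37444784, -0.4257313 , -0.03648579]), 'ft_torque': array([ 0.04836554,  0.01927182, -0.00457829]), 'finger_gap': 0.08576911708863011}
{'fx': 445.89343066722756, 'fy': 445.89343066722756, 'cx': 323.03307458381653, 'cy': 197.31791075663526, 'k1': -0.05296864231767403, 'rvec': array([ 2.072772  , -0.99694354,  0.46841754]), 'tvec': array([-0.20941788,  0.40221115,  1.23803327])}
{'fx': 368.1631567136381, 'fy': 368.1631567136381, 'cx': 321.0385968648538, 'cy': 197.29445283191484, 'k1': -0.056101196822794505, 'rvec': array([ 2.13913036, -2.14907372,  0.15636107]), 'tvec': array([0.12942788, 0.51720523, 1.55066293])}
{'fx': 356.7874692191092, 'fy': 356.7874692191092, 'cx': 317.6831486813415, 'cy': 202.47982083763435, 'k1': -0.04343461688545373, 'hand_eye': array([[ 9.99998430e-01,  1.48612769e-03, -9.65256020e-04,
        -4.60741337e-04],
       [-1.11848527e-03,  9.51810690e-01,  3.06684136e-01,
        -7.86534353e-02],
       [ 1.37451278e-03, -3.06682574e-01,  9.51810858e-01,
        -1.43547785e-01],
       [ 0.00000000e+00,  0.00000000e+00,  0.00000000e+00,
         1.00000000e+00]])}
```

View pics/s0.png

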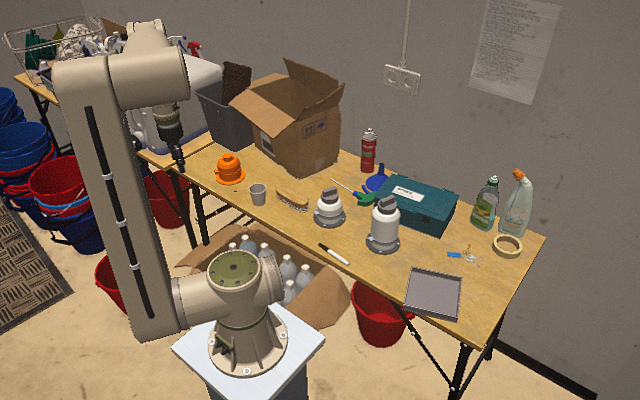

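View pics/t0.png

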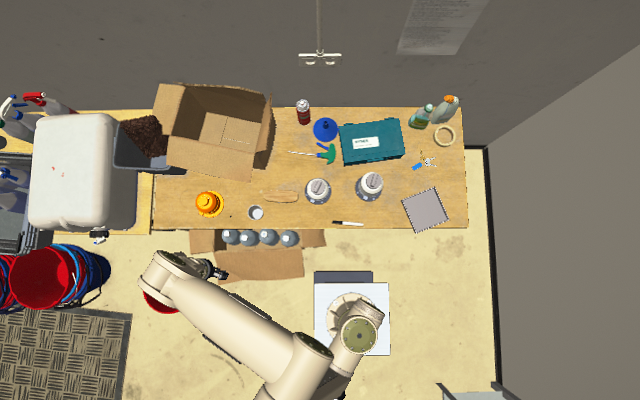

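The scene picture shows three canisters: orange (229,168), white low (330,207) and white tall (384,224). The tray is at (433,293) in the scene view and (425,209) in the top view. The tall white one fits the description, being white and the tallest. I'll confirm it in a crop.

Run:
```python
import cv2,numpy as np
s=cv2.imread('pics/s0.png');t=cv2.imread('pics/t0.png')
a=cv2.resize(s[170:270,300:420],None,fx=5,fy=5,interpolation=cv2.INTER_CUBIC)
b=cv2.resize(t[160:240,290:460],None,fx=4.7,fy=4.7,interpolation=cv2.INTER_CUBIC)
cv2.imwrite('pics/c1.png',a);cv2.imwrite('pics/c2.png',b)
```

```text
(no output)
```

View pics/c1.png

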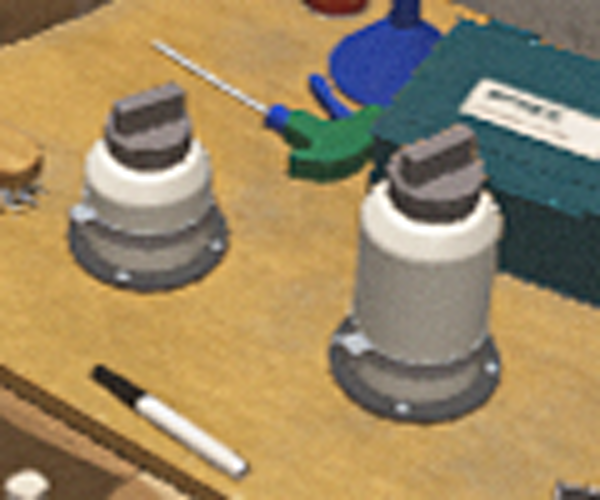

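View pics/c2.png

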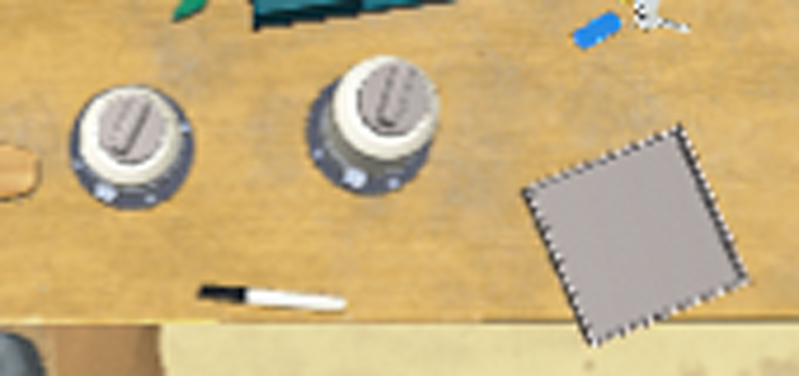

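Run:
```python
from h import *
t=lambda x,y:(290+x/4.7-.4,160+y/4.7-.4)
s=lambda x,y:(300+x/5-.4,170+y/5-.4)
cs=[t(525,188),t(680,127),t(747,283),t(592,345)]
P=np.array([onz('top',c,.025) for c in cs]);print('tray',P.round(3),P.mean(0),np.linalg.norm(P-np.roll(P,1,0),axis=1))
e=P-np.roll(P,1,0);print(np.degrees(np.arctan2(e[:,1],e[:,0])))
# cap centres by mask: grey
im=cv2.imread('pics/t0.png').astype(int)
for nm,(x0,y0,x1,y1),z in(('tall',(360,170,385,194),.174),('low',(305,176,330,200),.109)):
    c=im[y0:y1,x0:x1]; m=((c.max(2)<185)&(c.max(2)-c.min(2)<35)).astype(np.uint8)
    n,l,st,ce=cv2.connectedComponentsWithStats(m); 
    for k in range(1,n):
        if st[k,4]>30:
            p=ce[k]+[x0,y0];print(nm,st[k],p,onz('top',p,z))
# bar ends
for nm,a,b,z in(('tall',(413,62),(384,122),.198),('low',(150,98),(115,150),.133)):
    A,B=onz('top',t(*a),z),onz('top',t(*b),z);print(nm,A,B,np.linalg.norm(A-B),(A+B)/2,np.degrees(np.arctan2(*(A-B)[1::-1])))
# scene bar: top face corners tall
for q in((405,165),(465,125),(472,138),(412,178)):print(onz('scene',s(*q),.198).round(4))
# foot
for n,p in(('scene',s(415,365)),('top',t(370,140))):print('foot',n,onz(n,p,.006).round(3))
```

```text
tray [[ 0.508 -0.223  0.025]
 [ 0.565 -0.371  0.025]
 [ 0.418 -0.426  0.025]
 [ 0.362 -0.279  0.025]] [ 0.46334786 -0.32461343  0.025     ] [0.15619738 0.15840364 0.15657808 0.15692007]
[  21.24416472  -68.97047354 -159.29939941  110.89106457]
tall [  6   4  15  15 135] [373.80740741 181.35555556] [ 0.56067041 -0.08307691  0.174     ]
tall [ 0  7 11 17 53] [362.33962264 188.37735849] [ 0.53257298 -0.03685172  0.174     ]
low [  0   3  25  21 110] [316.94545455 193.91818182] [0.52147727 0.1437607  0.109     ]
low [ 6  6 12 13 47] [317.4893617  189.31914894] [0.54071937 0.14145686 0.109     ]
tall [ 0.59016872 -0.09490548  0.198     ] [ 0.539426   -0.06937885  0.198     ] 0.05680168832289682 [ 0.56479736 -0.08214217  0.198     ] -26.70513668805895
low [0.57327939 0.12463894 0.133     ] [0.52763724 0.15512881 0.133     ] 0.05488932280449518 [0.55045832 0.13988387 0.133     ] -33.74372177635534
[ 0.5293 -0.0759  0.198 ]
[ 0.5869 -0.0842  0.198 ]
[ 0.5784 -0.0947  0.198 ]
[ 0.5215 -0.0862  0.198 ]
foot scene [ 0.556 -0.085  0.006]
foot top [ 0.557 -0.082  0.006]
```

Of the three canisters, the right white one (scene 384,224; top 371,184) is the tall one. It stands at about (0.558, -0.084), and its foot and cap agree in both views. The bar's yaw is still uncertain, so I'll use the wrist camera. Raising the tool, then going across.

```bash
python3 -m inch '[[0,0,0,0,0,-1,0],[0,0,0,0,0,-1,0],[0,0,0,-0.48,0.6,0,0],[0,0,0,-0.48,0.6,0,0],[0,0,0,-0.48,0.6,0,0],[0,0,0,-0.48,0.6,0,0],[0,0,0,-0.48,0.6,0,0],[0,0,0,-0.48,0.6,0,0],[0,0,0,-0.48,0.6,0,0],[0,0,0,-0.48,0.6,0,0]]' 40
```

```text
clock: 1.1
tcp_pos: [0.3722, 0.2553, 0.331]
orientation: [-0.0, 0.835, 0.55, -0.0]
wrist_force: [0.6, 0.6, 0.7]
finger_gap: 0.0851
```

```bash
python3 -m inch '[[0,0,0,-0.48,0.6,0,0],[0,0,0,-0.48,0.6,0,0],[0,0,0,-0.48,0.6,0,0],[0,0,0,-0.48,0.6,0,0],[0,0,0,-0.48,0.6,0,0],[0,0,0,-0.48,0.6,0,0],[0,0,0,-0.48,0.6,0,0],[0,0,0,-0.48,0.6,0,0],[0,0,0,-0.48,0.6,0,0],[0,0,0,0,0,0,0],[0,0,0,0,0,0,0]]'
cat >> h.py <<'E'
from scipy.spatial.transform import Rotation as Ro
def wstate():
    s=env.get_state(); q=s['orientation']; return np.array(s['tcp_pos']),Ro.from_quat([q[1],q[2],q[3],q[0]]).as_matrix()
def wonz(p,R,px,z):
    c=env.calibration('wrist');K=np.array([[c['fx'],0,c['cx']],[0,c['fy'],c['cy']],[0,0,1.]])
    u=cv2.undistortPoints(np.array([[px]],float),K,np.array([c['k1'],0,0,0.]))[0,0]
    H=np.array(c['hand_eye']); o=p+R@H[:3,3]; d=R@H[:3,:3]@np.array([u[0],u[1],1]); return o+d*(z-o[2])/d[2]
E
python3 - <<'E'
from h import *
p,R=wstate();snap('wrist','w1.png');np.savez('w1.npz',p=p,R=R);print(p,env.get_state()['joint_pos'].round(3),np.degrees(np.arctan2(R[1,0],R[0,0])))
E
```

```text
clock: 2.2
tcp_pos: [0.5343, -0.0491, 0.3303]
orientation: [-0.001, 0.836, 0.549, -0.001]
wrist_force: [0.1, 1.4, 0.2]
finger_gap: 0.0853
[ 0.53433598 -0.04907754  0.33032368] [-0.24   0.232  0.178  1.519  0.     0.167] 66.58417800145969
```

View pics/w1.png

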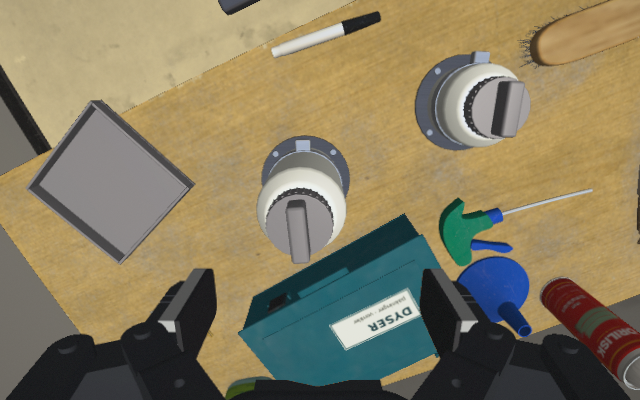

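The wrist view shows the tall canister's cap with its bar at (299,232), the low canister at (495,108) and the tray at (111,182). I'll crop it for the bar corners.

Run:
```python
import cv2
w=cv2.imread('pics/w1.png')
cv2.imwrite('pics/c3.png',cv2.resize(w[175:275,245:355],None,fx=6,fy=6,interpolation=cv2.INTER_CUBIC)[:600])
```

```text
(no output)
```

View pics/c3.png

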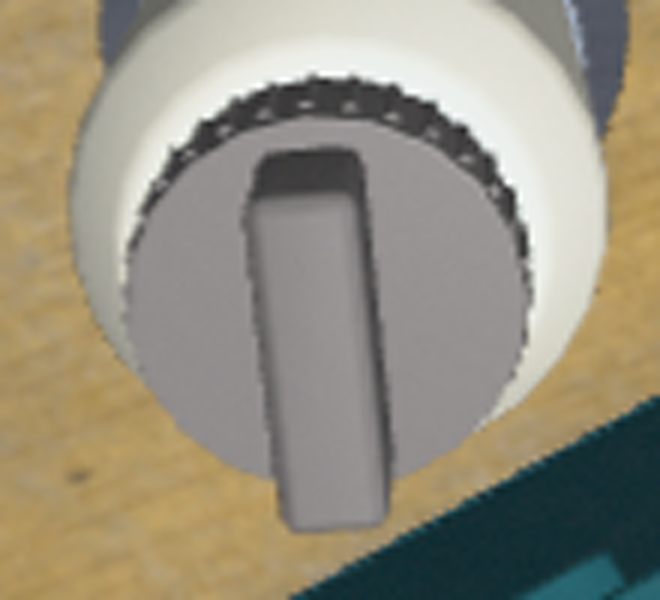

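Run:
```python
from h import *
d=np.load('w1.npz');p,R=d['p'],d['R']
c=lambda x,y:(245+x/6-.4,175+y/6-.4)
q=[wonz(p,R,c(*a),.198) for a in((250,195),(357,190),(388,522),(285,530))]
q=np.array(q);print(q.round(4));n=(q[0]+q[1])/2;f=(q[2]+q[3])/2
print('mid',q.mean(0),'len',np.linalg.norm(f-n),'wid',np.linalg.norm(q[0]-q[1]),'yaw',np.degrees(np.arctan2(*(f-n)[1::-1])))
print('disc',wonz(p,R,c(328,300),.174), np.linalg.norm(wonz(p,R,c(125,290),.174)-wonz(p,R,c(530,290),.174)))
y=np.degrees(np.arctan2(R[1,1],R[0,1]));print('tool y yaw',y)
T=q.mean(0)[:3]; print('delta tool',R.T@(np.array([T[0],T[1],.178])-p))
t=[wonz(p,R,a,.025) for a in((96,101),(194,184),(122,263),(28,187))];t=np.array(t);print('tray',t.round(3),t.mean(0))
e=t[1]-t[0];print(np.linalg.norm(e),np.degrees(np.arctan2(e[1],e[0])))
```

```text
[[ 0.5367 -0.0788  0.198 ]
 [ 0.5418 -0.0652  0.198 ]
 [ 0.5893 -0.0815  0.198 ]
 [ 0.5846 -0.0956  0.198 ]]
mid [ 0.56306126 -0.08025819  0.198     ] len 0.05049462305384831 wid 0.014583320638339543 yaw -19.10829011991314
disc [ 0.5628451  -0.08031938  0.174     ] 0.060774588812792296
tool y yaw -23.415824567713916
delta tool [-0.01719408  0.03907436  0.15224138]
tray [[ 0.364 -0.275  0.025]
 [ 0.507 -0.214  0.025]
 [ 0.567 -0.367  0.025]
 [ 0.419 -0.425  0.025]] [ 0.46428716 -0.32040047  0.025     ]
0.15465572024563806 23.231797947708486
```

Bar size (50.5 x 14.6 mm) and disc (60.8 mm) match the description, so the identification holds. The bar centre is about (0.562, -0.081) with yaw -19°. Align, descend partway and check.

```bash
python3 -m inch '[[0,0,-0.54,0,0,0,0],[0,0,0,-0.21,0.37,0,0],[0,0,0,-0.21,0.36,0,0],[0,0,0,0,0,0.5,0],[0,0,0,0,0,0.6,0],[0,0,0,0,0,0.6,0],[0,0,0,0,0,0.6,0],[0,0,0,0,0,0,0],[0,0,0,0,0,0,0]]'
python3 - <<'E'
from h import *
p,R=wstate();snap('wrist','w2.png');np.savez('w2.npz',p=p,R=R);print(p,env.get_state()['joint_pos'].round(3),np.degrees(np.arctan2(R[1,1],R[0,1])),R[:,2])
E
```

```text
clock: 3.15
tcp_pos: [0.5616, -0.0789, 0.2169]
orientation: [-0.0, 0.814, 0.581, -0.0]
wrist_force: [1.4, -0.1, 0.8]
finger_gap: 0.0852
[ 0.56162828 -0.07893761  0.21689598] [-0.282  0.302 -0.002  1.265  0.     0.049] -18.901884556628232 [-7.03987740e-04  4.20751522e-04 -9.99999664e-01]
```

View pics/w2.png

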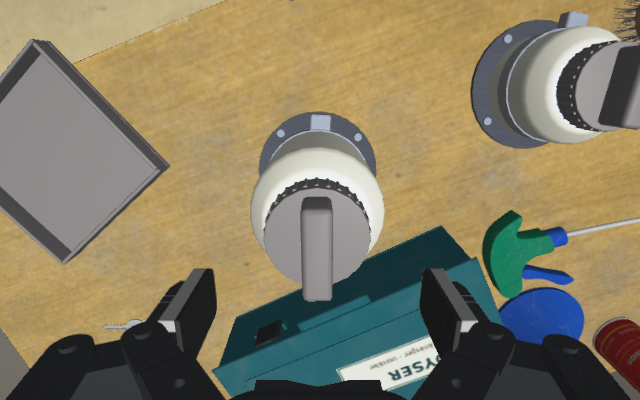

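Run:
```python
from h import *
d=np.load('w2.npz');p,R=d['p'],d['R']
q=np.array([wonz(p,R,a,.198) for a in((302,209),(332,209),(332,300),(304,301))])
f=(q[2]+q[3]-q[0]-q[1])/2
print('mid',q.mean(0),'len',np.linalg.norm(f),'wid',np.linalg.norm(q[0]-q[1]),'yaw',np.degrees(np.arctan2(f[1],f[0])))
T=q.mean(0); print('delta tool',R.T@(np.array([T[0],T[1],.178])-p))
```

```text
mid [ 0.5636658  -0.08034792  0.198     ] len 0.05092566660499953 wid 0.014437964567229643 yaw -18.284439280454475
delta tool [-0.00068082  0.00241572  0.03889393]
```

```bash
python3 -m inch '[[0,0,0,0,0.03,0.3,0],[0,0,0,0,0,0.3,0],[0,0,0,0,0,0.14,0],[0,0,0,0,0,0,0.4],[0,0,0,0,0,0,0.7],[0,0,0,0,0,0,0.7],[0,0,0,0,0,0,1],[0,0,0,0,0,0,1],[0,0,0,0,0,0,1],[0,0,0,0,0,0,1],[0,0,0,0,0,0,1]]' 50
python3 - <<'E'
from h import *
snap('wrist','w3.png');print(env.get_state())
E
```

```text
clock: 4.3
tcp_pos: [0.564, -0.0808, 0.18]
orientation: [0.001, 0.814, 0.581, 0.0]
wrist_force: [-1.2, 0.2, 4.8]
finger_gap: 0.0146
{'clock': 4.35, 'joint_pos': array([-2.83113432e-01,  3.21098349e-01, -6.93829843e-02,  1.17885510e+00,
        6.15851841e-05,  4.83293960e-02]), 'qvel': array([ 0.00054097, -0.00080201,  0.00070216, -0.00062408, -0.00173657,
        0.00023692]), 'tau': array([-4.06442257e-02, -4.47133148e+01,  2.71805835e+01, -1.76331354e-01,
        2.29170313e-03, -3.46665365e-03]), 'tcp_pos': array([ 0.56402025, -0.08075335,  0.18004491]), 'orientation': array([5.53975910e-04, 8.14066004e-01, 5.80771907e-01, 4.76318036e-04]), 'wrist_force': array([-0.30033831, -0.30710218,  6.16925408]), 'ft_torque': array([0.00736826, 0.07895231, 0.01556348]), 'finger_gap': 0.014868790049735183}
```

View pics/w3.png

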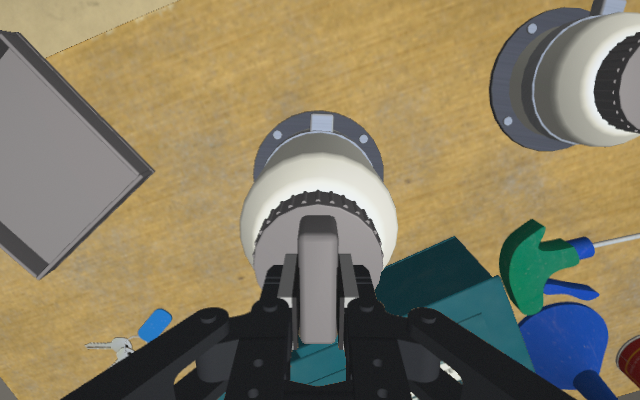

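The bar sits between both pads at (318,270), gap 15 mm. Turning anticlockwise (negative about the tool's z).

```bash
python3 -m inch '[[0,0,-0.5,0,0,0,1],[0,0,-0.7,0,0,0,1],[0,0,-0.8,0,0,0,1],[0,0,-0.8,0,0,0,1],[0,0,-0.7,0,0,0,1],[0,0,-0.5,0,0,0,1],[0,0,0,0,0,0,1]]' 60
python3 - <<'E'
from h import *
snap('wrist','w4.png');s=env.get_state();print(s['tcp_pos'],s['wrist_force'],s['ft_torque'],s['joint_pos'],s['finger_gap'])
E
```

```text
clock: 5.05
tcp_pos: [0.5642, -0.0808, 0.1801]
orientation: [0.001, 0.622, 0.783, 0.0]
wrist_force: [0.9, -0.0, 4.9]
finger_gap: 0.0148
[ 0.56421013 -0.08076066  0.18007725] [-0.361915    0.67041372  5.55654061] [ 0.03236441 -0.01428124  0.08890878] [-2.83088565e-01  3.21131579e-01 -6.92559367e-02  1.17858531e+00
  1.68157296e-04 -5.10613764e-01] 0.015033744950232178
```

View pics/w4.png

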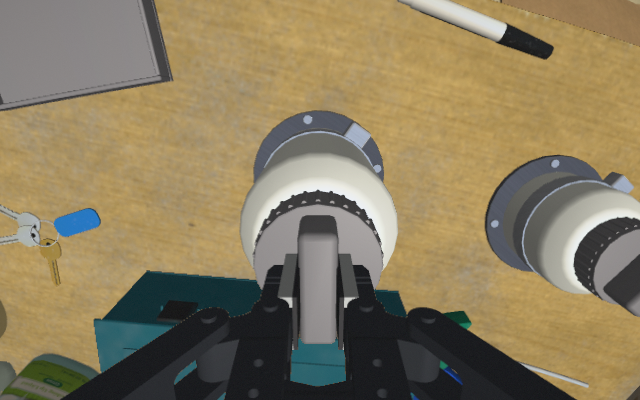

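The bar is still square between the pads at (318,270), while the foot's screws have moved round the ring. So the cap turned 32° with the tool. 48° more.

```bash
python3 -m inch '[[0,0,-0.5,0,0,0,1],[0,0,-0.8,0,0,0,1],[0,0,-0.8,0,0,0,1],[0,0,-0.8,0,0,0,1],[0,0,-0.8,0,0,0,1],[0,0,-0.8,0,0,0,1],[0,0,-0.8,0,0,0,1],[0,0,-0.7,0,0,0,1],[0,0,0,0,0,0,1],[0,0,0,0,0,0,1]]'
python3 - <<'E'
from h import *
snap('wrist','w5.png');s=env.get_state();print(s['tcp_pos'],s['wrist_force'],s['ft_torque'],s['joint_pos'],s['finger_gap'])
E
```

```text
clock: 6.1
tcp_pos: [0.5642, -0.0806, 0.1801]
orientation: [0.001, 0.25, 0.968, 0.0]
wrist_force: [0.4, 0.4, 5.3]
finger_gap: 0.0147
[ 0.56417675 -0.08061138  0.1800451 ] [0.03309022 0.1904978  4.60843268] [0.07857653 0.0189461  0.05363952] [-2.82978177e-01  3.21160564e-01 -6.92952536e-02  1.17868049e+00
  4.07075140e-04 -1.34810016e+00] 0.01461450692099107
```

View pics/w5.png

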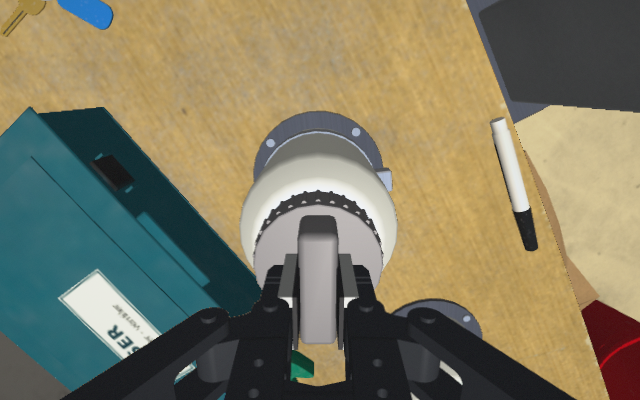

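The cap has turned about 80° with the tool, and the bar is still square in the pads. Lifting straight up gently.

```bash
python3 -m inch '[[0,0,0,0,0,-0.1,1],[0,0,0,0,0,-0.1,1],[0,0,0,0,0,-0.2,1],[0,0,0,0,0,-0.2,1],[0,0,0,0,0,-0.2,1],[0,0,0,0,0,-0.3,1],[0,0,0,0,0,-0.3,1],[0,0,0,0,0,-0.3,1],[0,0,0,0,0,0,1]]'
python3 - <<'E'
from h import *
snap('wrist','w6.png');s=env.get_state();print(s['tcp_pos'],s['wrist_force'],s['ft_torque'],s['joint_pos'],s['finger_gap'])
E
```

```text
clock: 7.05
tcp_pos: [0.5648, -0.081, 0.2672]
orientation: [0.002, 0.25, 0.968, -0.0]
wrist_force: [1.0, -0.1, -1.4]
finger_gap: 0.0148
[ 0.5643268  -0.08084654  0.26574777] [ 0.06880594  0.37604294 -0.47079357] [-0.00713291  0.02479157  0.01328466] [-2.83142694e-01  2.94611587e-01  1.04184571e-01  1.37749694e+00
  1.03773055e-04 -1.34796410e+00] 0.014157577009349042
```

View pics/w6.png

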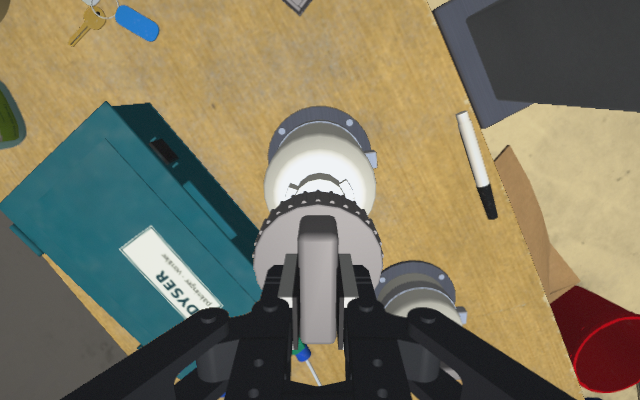

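The cap hangs in the gripper at (318,230) and the open neck is visible below it. Carrying it over the tray to (0.464, -0.322).

```bash
python3 -m inch '[[0,0,0,-0.03,-0.3,0,1],[0,0,0,-0.06,-0.5,0,1],[0,0,0,-0.07,-0.65,0,1],[0,0,0,-0.07,-0.65,0,1],[0,0,0,-0.07,-0.65,0,1],[0,0,0,-0.07,-0.65,0,1],[0,0,0,-0.07,-0.65,0,1],[0,0,0,-0.07,-0.55,0,1],[0,0,0,-0.05,-0.4,0,1],[0,0,0,-0.02,-0.19,0,1],[0,0,0,0,0,0,1],[0,0,0,0,0,0,1]]'
python3 - <<'E'
from h import *
p,R=wstate();snap('wrist','w7.png');np.savez('w7.npz',p=p,R=R);snap('top','t7.png');s=env.get_state();print(p,s['wrist_force'],s['joint_pos'],s['finger_gap'])
E
```

```text
clock: 8.3
tcp_pos: [0.4629, -0.3212, 0.2638]
orientation: [-0.0, 0.25, 0.968, 0.0]
wrist_force: [0.3, 0.5, -0.3]
finger_gap: 0.0148
[ 0.46294626 -0.32116926  0.26384203] [-0.41813858  0.26465774 -0.94283097] [-7.47995251e-01  2.84680720e-01  8.67909613e-02  1.37343663e+00
  3.84058932e-04 -1.81401698e+00] 0.014218832757211083
```

View pics/w7.png

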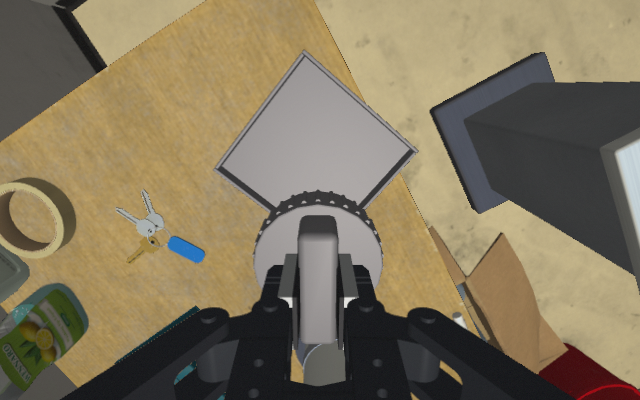

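View pics/t7.png

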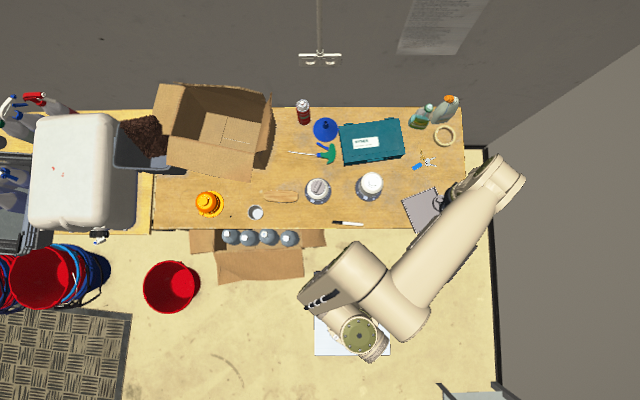

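Run:
```python
from h import *
d=np.load('w7.npz');p,R=d['p'],d['R']
q=np.array([wonz(p,R,a,.025) for a in((216,169),(417,151),(305,51))]);print(q.round(3),(q[0]+q[1])/2,np.linalg.norm(q[0]-q[1]))
```

```text
[[ 0.563 -0.37   0.025]
 [ 0.362 -0.282  0.025]
 [ 0.418 -0.428  0.025]] [ 0.46215976 -0.32597863  0.025     ] 0.219743157604899
```

Three views put the tray centre at about (0.463, -0.324), and the cap is over it within about 3 mm. Lowering.

```bash
python3 -m inch '[[0,0,0,0,-0.06,0.4,1],[0,0,0,0,0,0.6,1],[0,0,0,0,0,0.6,1],[0,0,0,0,0,0.6,1],[0,0,0,0,0,0.6,1],[0,0,0,0,0,0.5,1],[0,0,0,0,0,0.4,1],[0,0,0,0,0,0.3,1],[0,0,0,0,0,0.2,1],[0,0,0,0,0,0.1,1],[0,0,0,0,0,0,1],[0,0,0,0,0,0,1]]'
python3 - <<'E'
from h import *
s=env.get_state();print(s['tcp_pos'],s['wrist_force'],s['clock'])
E
```

```text
clock: 9.6
tcp_pos: [0.4623, -0.3244, 0.05]
orientation: [0.001, 0.25, 0.968, -0.0]
wrist_force: [0.1, 0.4, -0.7]
finger_gap: 0.0146
[ 0.46230178 -0.32444051  0.04998637] [ 0.13729017  0.36351683 -0.67702766] 9.6
```

Cap underside is now at about 0.022 and the tray floor at about 0.005. Going down in small steps until contact.

```bash
python3 -m inch '[[0,0,0,0,0,0.1,1],[0,0,0,0,0,0.1,1],[0,0,0,0,0,0.06,1],[0,0,0,0,0,0,1],[0,0,0,0,0,0,1]]'
python3 -m inch '[[0,0,0,0,0,0.03,1],[0,0,0,0,0,0,1],[0,0,0,0,0,0,1]]'
```

```text
clock: 10.1
tcp_pos: [0.4616, -0.3242, 0.0361]
orientation: [-0.0, 0.25, 0.968, 0.0]
wrist_force: [-0.3, -0.0, -1.1]
finger_gap: 0.0146
clock: 10.4
tcp_pos: [0.4618, -0.3243, 0.0348]
orientation: [0.0, 0.25, 0.968, 0.0]
wrist_force: [0.2, -0.8, -0.8]
finger_gap: 0.0148
```

```bash
python3 -m inch '[[0,0,0,0,0,0.03,1],[0,0,0,0,0,0,1],[0,0,0,0,0,0,1]]'
python3 -m inch '[[0,0,0,0,0,0.03,1],[0,0,0,0,0,0,1],[0,0,0,0,0,0,1]]'
```

```text
clock: 10.7
tcp_pos: [0.4617, -0.3242, 0.0332]
orientation: [-0.0, 0.25, 0.968, 0.0]
wrist_force: [0.1, -0.1, 0.6]
finger_gap: 0.0146
clock: 11.0
tcp_pos: [0.4619, -0.3244, 0.0321]
orientation: [0.0, 0.25, 0.968, -0.0]
wrist_force: [-0.4, 0.4, 2.3]
finger_gap: 0.0146
```

Contact at the expected height. Releasing gradually, then rising.

```bash
python3 -m inch '[[0,0,0,0,0,0,0.75],[0,0,0,0,0,0,0.7],[0,0,0,0,0,0,0.6],[0,0,0,0,0,0,0.5],[0,0,0,0,0,0,0.5],[0,0,0,0,0,0,0.5]]'
python3 - <<'E'
from h import *
snap('wrist','w8.png')
E
```

```text
clock: 11.6
tcp_pos: [0.4617, -0.3242, 0.0317]
orientation: [-0.0, 0.25, 0.968, 0.0]
wrist_force: [0.2, -0.0, -0.2]
finger_gap: 0.043
```

View pics/w8.png

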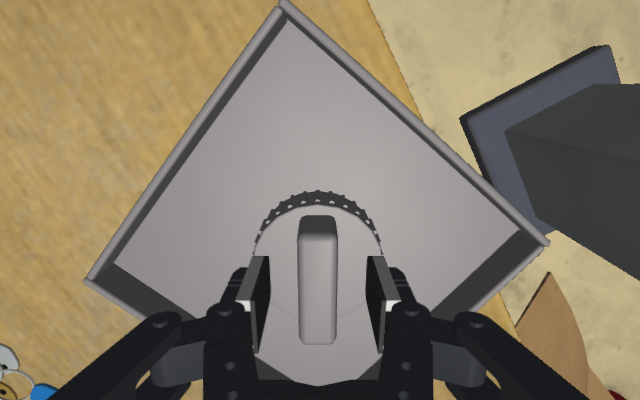

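The cap stands upright in the tray at (318,270), with the pads clear on both sides. Retracting straight up.

```bash
python3 -m inch '[[0,0,0,0,0,-0.2,0.5],[0,0,0,0,0,-0.4,0.5],[0,0,0,0,0,-0.6,0.5],[0,0,0,0,0,-0.6,0.5],[0,0,0,0,0,-0.6,0.5],[0,0,0,0,0,-0.6,0.5],[0,0,0,0,0,-0.5,0.5],[0,0,0,0,0,-0.3,0.5],[0,0,0,0,0,0,0.5],[0,0,0,0,0,0,0.5]]'
python3 - <<'E'
from h import *
p,R=wstate();snap('wrist','w9.png');np.savez('w9.npz',p=p,R=R);snap('scene','s9.png');print(p,env.get_state()['wrist_force'])
E
```

```text
clock: 12.65
tcp_pos: [0.4618, -0.3243, 0.222]
orientation: [0.0, 0.25, 0.968, -0.0]
wrist_force: [0.7, 0.5, 0.1]
finger_gap: 0.0425
[ 0.46177011 -0.32429916  0.22197232] [-1.36890396  0.04665266  0.20039762]
```

View pics/w9.png

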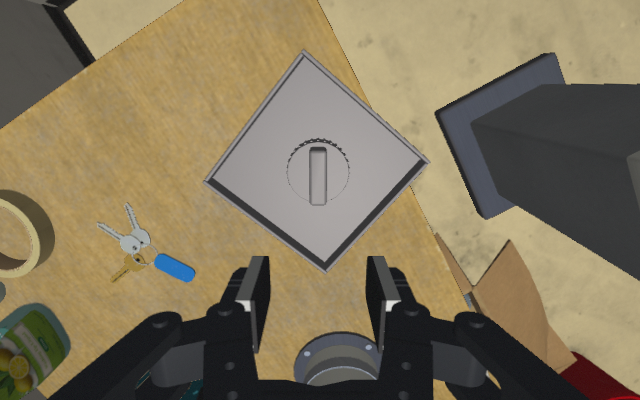

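View pics/s9.png

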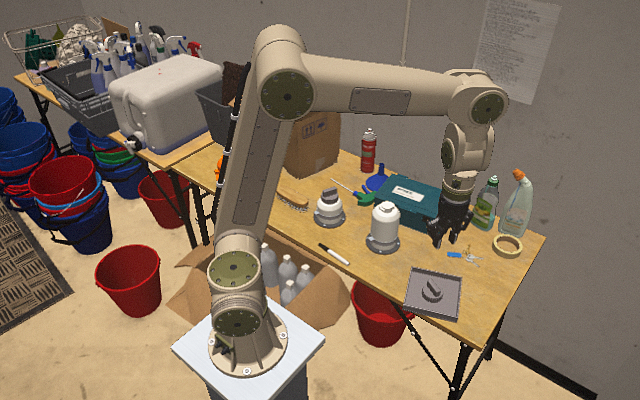

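The cap lies flat in the middle of the tray (wrist 318,175; scene 432,289). The tall neck is open at (385,205), and the low cap (330,200) and the marker (333,255) are unmoved.

Run:
```python
from h import *
d=np.load('w9.npz');p,R=d['p'],d['R']
c=np.array([wonz(p,R,a,.025) for a in((304,50),(430,160),(326,271),(204,181))]).mean(0);b=wonz(p,R,(318,177),.051)
print(c,b,b-c,env.get_state()['clock'],env.get_state()['qvel'].round(3))
print(env.hand_in())
```

```text
[ 0.46202704 -0.32721412  0.025     ] [ 0.46038613 -0.3262164   0.051     ] [-0.00164091  0.00099772  0.026     ] 12.75 [ 0.002  0.009 -0.007  0.001  0.001  0.   ]
the job is handed in; nothing more can be done
None
```

I unscrewed the taller canister's cap by about 80° anticlockwise, lifted it straight off and set it down upright in the tray. I then released it, raised the arm clear and handed in at 12.75 s; no verdict was reported.

- **Cap in the tray:** the last wrist picture puts it about 2 mm from the tray's centre (the limit is 55 mm), and it looks flat.
- **Contact:** the highest force I read was about 6 N on the wrist. The gripper was empty and clear of everything at the end.
- **Low cap and bystanders:** the low cap and marker look unmoved in the final scene picture. The cup was hidden behind the arm there and the brush only partly visible. A top view taken while carrying the cap showed both in place, and the arm did not go near them after that.
- **Disagreements:** the bar's direction read differently at first (-27° from the top view, -8° from the scene view). I used the wrist camera's -19°, which fitted the bar in the jaws. The views placed the tray centre within about 7 mm of each other.

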